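Eject the setting block and draw the length stop out to its index clip

TASK

Set up the length stop on the white board for the next cut: push its spring ejector slide fully in so that the steel setting block is shoved out of the nest onto the run-out behind, and let the slide spring back. Then pinch the black grip of the telescoping arm so that its lock button is squeezed fully in, draw the arm out until the pointer on its head is level with the index clip on the scale, and finish holding it there, button still squeezed, because the arm springs back if let go.

Things in the scene. Friction and masses are not known exactly. Their poses are not given: they have to be found in the camera images.
- length_stop: The fixed length stop on the white board (board top 7 mm above the bench). Origin: underside of its 284 x 90 x 8 mm base plate, under the arm's centre line. x: the way the arm extends (to the robot's right, up to 0.3 rad askew); y: away from the robot. Its sleeve lies at x -132 to -16, y -17 to 17 mm, top z 46; the lock strike on it reaches z 57 (x -26 to -20, y -15 to -6).
- nest (a point): Middle of the nest's floor, 8 mm above the underside of the base, axes as the length stop's. Two guide lips 6 mm high (inner faces 16 mm either side in x) run from y -27 to an end lip at y 107 mm: the far part, from y 25 on, is the run-out. The ejector's guide stands at y -45 to -32 mm, 32 mm wide in x, up to 28 mm above this point.
- ejector_face (a point): On the outer face of the ejector's upright black push plate, middle of its 32 mm width (x), 45 mm above the underside of the base. The plate is 6 mm thick and reaches from 34 mm below this point to 15 mm above it. The face looks to -y, towards the robot; push it along +y. At rest it is 102 mm in -y from the nest's middle. Axes as the length stop's.
- ejector (a joint): Travel of the ejector slide along +y of the length stop, m: 0 out (at rest), 0.05 fully in at a hard end stop. Spring 3 N at rest, 5.5 N fully in; the block's friction adds 1 to 3 N. It springs back when let go.
- block_mid (a point): Centre of the loose ground-steel setting block, 30 x 50 x 30 mm (x, y, z), 0.28 to 0.42 kg. It starts in the middle of the nest, in the way of the arm's head; a full ejector stroke moves it about 49 mm along +y, onto the run-out.
- stop_grip (a point): Centre of the black upright grip on the arm's head, where to pinch along y: 24 mm wide in x, y from -10.5 to 11.5 mm. The lock button (18 wide, 26 high, centred on this height) stands 6 mm out of its -y side. Width over both 28 mm, 23 mm pressed. Grip top 22 mm above this point, the wider foot 28 mm below; keep fingertips within 22 mm below it to pass over the scale. Axes as the length stop's.
- lock_button (a joint): Travel of the lock button along +y of the length stop, m: 0 out (sprung), 0.005 fully in. Spring 3 N at rest, 7 N fully in. The arm is locked at home while this is below 0.003, and free beyond.
- stop_arm (a joint): Extension of the telescoping arm with its head (foot 28 x 26 mm in x, y; 92 mm high over the base's underside) along +x of the length stop, m: 0 home (when locked it has 1 to 2 mm of play), 0.11 end stop. A spring draws it home with 3 N at 0 and 4 N when out.
- stop_pointer (a point): Tip of the thin steel pointer on the far (+y) side of the head's foot, at the same x as the grip's centre, 34 mm above the underside of the base. Axes as the length stop's.
- index_mark (a point): Front middle of the fixed dark steel index clip, 4 mm wide, hooked over the upright scale plate (66 mm long, black ticks, top 40 mm above the base's underside, clip top 43) behind the arm's path. It lies 72 to 100 mm of arm travel from the pointer; pointer and clip are level when their x along the length stop is equal. Axes as the length stop's.

How it is judged:
By the outcome, as a careful person would: the job done as asked, in the order asked, and still so for the second after the job is handed in, while the arm keeps its last pose, push and grip.
It also fails if it takes over 45 s, if anything falls off the work surface, if the arm or the gripper's body presses on something with over 40 N, if the wrist force passes 120 N, or if a joint passes its speed limit or range.

ROBOT

A 6-joint arm with a two-finger parallel gripper is mounted at the origin on a cart in front of the work surface, level with it; the furniture and walls round the work are solid. World frame = base frame: x ahead of the robot, y to its left, z up, the work surface at z = 0. Lengths are in m, angles in rad, forces in N, time in s.
With the tool pointing down it reaches from about 0.325 to 1 m from the base axis. Payload 5.1 kg.
Tool frame: the origin (TCP) lies midway between the tips of the shut fingers; the grasp point (between the pads) lies 19 mm behind it (r.grip_depth is the distance from the TCP to the grasp point, in m); x points along the fingers, z is the direction in which the jaws open and shut, and the axes are right-handed (so a half turn about x gives the same grasp; the last joint's range is limited). The gripper opens to 85 mm and grips with 20 to 120 N. Pads are 22 mm wide; open, the fingers measure 114 mm over their backs; the gripper's body (76 mm by 85 mm) begins 54 mm behind the grasp point. The pads swing forward as they close: fully open they stand 13 mm farther back than shut.
Start: joints at [1.126, 0.124, 1.65, -0, 1.367, -0.083], TCP at [0.23, 0.608, 0.231] pointing down, gripper open.
Joint ranges: [-2.61, 2.61], [-1.02, 2.33], [0.03, 2.71], [-1.35, 4.49], [0.32, 2.68], [-2.91, 2.91]. Speed limits (rad/s): [2.57, 2.57, 3.14, 3.14, 3.14, 3.14].

INTERFACE

Orientations are given as a rotation vector (axis times angle).
In Python, from plant import r gives the robot as it stands. The module is installed in compiled form; this text tells all that it offers.
- The arm moves only by the tool carry_out, never from a script. Its argument "commands" is a list of rows, each an object with "hand": the closure, from 0 (fully open) to 1 (shut); "slide": the shift along the tool's x, y, z in m, a list of three; "roll": the turn about the tool's x in rad. A call has 1 to 12 rows; each row is the pose to reach, as a shift and turn from the pose measured when the call began, along the tool's axes at that moment; what a row does not reach only later rows make up. A row lasts 1/8 s, in which the tool goes at most 62.5 mm and 10.7 degrees, less where a joint would pass 70% of its speed; a pose out of reach is approached as far as the arm can. A call with a gripper value outside its range is refused whole. The fingers move at their own pace and stop on an object; "grip_force" is the grip in N (left out, the last holds). Time passes only in rows, so rows that repeat a pose let the fingers close. It gives the time, the measured TCP pose, the force and the opening at its end, in the units of the state.
- r.observe(): the state, without advancing time (a new reading comes with each control period).
- r.grab_frame(name): name is "side" or "top" or "wrist"; returns the picture (384x512x3 uint8, blue, green, red); there is no depth.
- r.get_calibration(name): a dict with "intrinsics" (3x3 intrinsics, pixels), "k1" (the pictures are not rectified: a ray, as slopes to the right and down, at radius r is drawn at 1 + k1 r^2 times it, then the intrinsics apply), "cam_to_world" (4x4, takes a point from camera to world coordinates); the wrist camera has in their place "T_tool_cam" (4x4, takes a point from camera to tool coordinates, whose origin is the TCP and whose axes are the tool frame's). Camera axes: x right, y down, z forward; pixel columns grow to the right and rows downward; lengths in m; the calibration is good to about 2 mm. A picture is of the moment at which its call begins: read the wrist's pose just before it. get_calibration takes no time and is no camera call.
- r.hand_in(): hands the job in, once; it reports no verdict.
The state is a dict: "clock": time; "q": joint angles; "dq": joint speeds; "joint_efforts": joint torques, N m; "tool_pos": TCP position; "tool_rot": TCP orientation; "contact_force": force on the tool from outside, world axes, zero at the start; "torque": the same for the moment, N m; "grip_width": finger opening in m.
Only numpy, scipy, OpenCV 4.12 (cv2) and the standard library are available. Lean on these libraries where they do the work, as an engineer would, in place of code of your own. Each camera call takes 0.05 s, during which the arm holds its last target.

## Working session

There is one attempt and no reset: what is moved stays moved. The work goes in short steps, Python scripts to look and compute and a tool call to move; the robot and the scene stay as the last step left them, time stands still between calls to the robot, and variables do not carry over. Pictures are saved under pics/ and viewed, and the job is handed in when it is done.

Besides the shell and the picture viewer there is one more tool, called as name(argument=value, ...) on one line, values as JSON. carry_out: Moves the arm, as the interface text tells. Its arguments: {"type":"object","properties":{"commands":{"type":"array"},"grip_force":{"type":"number"}},"required":["commands"]}

```bash
mkdir -p pics
python3 - <<'E'
from plant import r
import cv2,json
s=r.observe()
for k,v in s.items(): print(k,v)
for n in ("side","top","wrist"):
    im=r.grab_frame(n); cv2.imwrite(f"pics/{n}0.png",im)
    c=r.get_calibration(n)
    for k,v in c.items(): print(n,k,v)
print(r.grip_depth)
E
```

```text
clock 0.0
q [ 1.12643517e+00  1.24517031e-01  1.65167523e+00  2.50270843e-05
  1.36752455e+00 -8.26464160e-02]
dq [ 0.00011316 -0.0006329  -0.00095692 -0.00033303 -0.00051031 -0.00063202]
joint_efforts [ 2.75948514e-04 -4.23597729e+01 -3.65455484e+01 -1.34075444e-04
  6.86229687e-03 -8.02836581e-06]
tool_pos [0.22980371 0.60736131 0.23004459]
tool_rot [-0.9398595   1.36078881  0.93814516]
contact_force [ 0.22822481  0.00661542 -0.46093435]
torque [ 0.0045684  -0.00607588  0.02887398]
grip_width 0.08509501680295639
side intrinsics [[410.03308363   0.         254.4620889 ]
 [  0.         410.03308363 191.95485161]
 [  0.           0.           1.        ]]
side k1 -0.10056813976900954
side cam_to_world [[ 0.98106414 -0.12131218  0.1509851   0.40962692]
 [-0.1935436  -0.58445908  0.78800283 -0.39832344]
 [-0.00734972 -0.80230352 -0.59687105  0.58579669]
 [ 0.          0.          0.          1.        ]]
top intrinsics [[473.86822725   0.         255.4900067 ]
 [  0.         473.86822725 186.67627409]
 [  0.           0.           1.        ]]
top k1 -0.0965773017195395
top cam_to_world [[-6.59546035e-04 -9.93186733e-01  1.16531881e-01  4.37958245e-01]
 [-9.99996272e-01  9.63820634e-04  2.55475401e-03  2.87962894e-01]
 [-2.64966362e-03 -1.16529761e-01 -9.93183666e-01  9.13140588e-01]
 [ 0.00000000e+00  0.00000000e+00  0.00000000e+00  1.00000000e+00]]
wrist intrinsics [[284.40465409   0.         256.05604652]
 [  0.         284.40465409 191.45463037]
 [  0.           0.           1.        ]]
wrist k1 -0.04850208285973804
wrist T_tool_cam [[-3.51449304e-04 -2.91535786e-01  9.56559858e-01 -1.43313107e-01]
 [ 6.45953979e-04 -9.56559784e-01 -2.91535526e-01  7.50685233e-02]
 [ 9.99999730e-01  5.15433689e-04  5.24500971e-04  2.88509787e-04]
 [ 0.00000000e+00  0.00000000e+00  0.00000000e+00  1.00000000e+00]]
0.0187
```

View pics/top0.png

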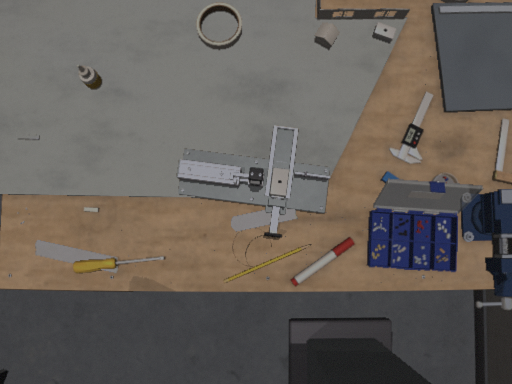

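View pics/side0.png

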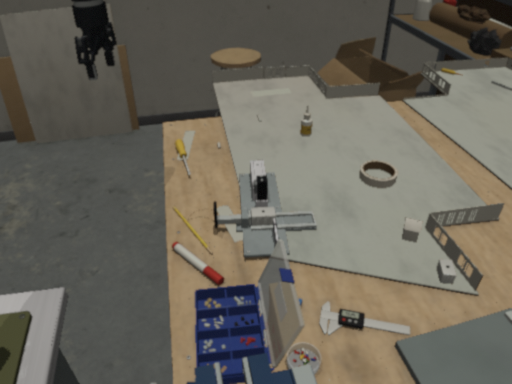

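View pics/wrist0.png

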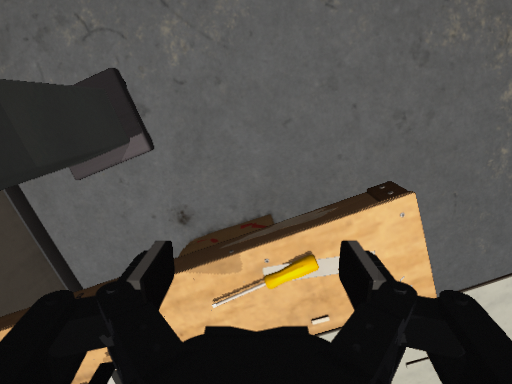

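Run:
```python
import cv2
im=cv2.imread("pics/top0.png")[115:245,165:345]
cv2.imwrite("pics/top0c.png",cv2.resize(im,None,fx=4.4,fy=4.4,interpolation=cv2.INTER_CUBIC))
im=cv2.imread("pics/side0.png")[150:270,200:330]
cv2.imwrite("pics/side0c.png",cv2.resize(im,None,fx=5,fy=5,interpolation=cv2.INTER_CUBIC))
```

```text
(no output)
```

View pics/top0c.png

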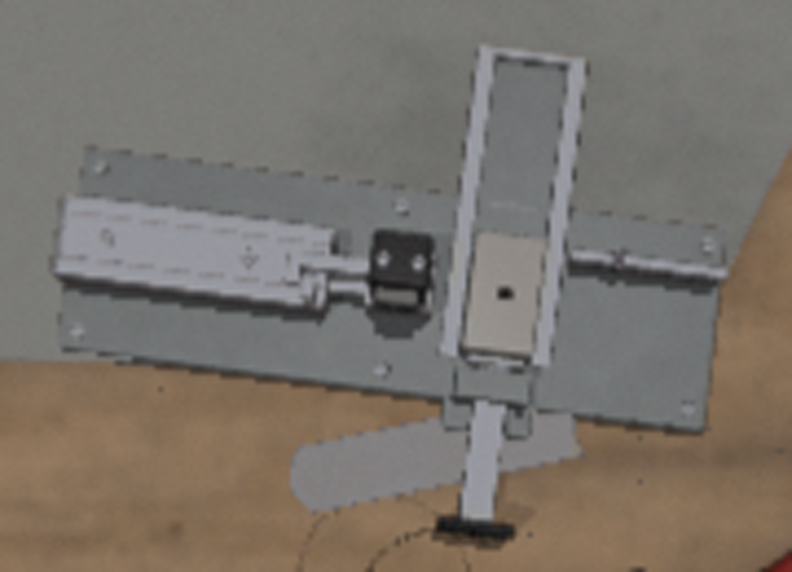

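View pics/side0c.png

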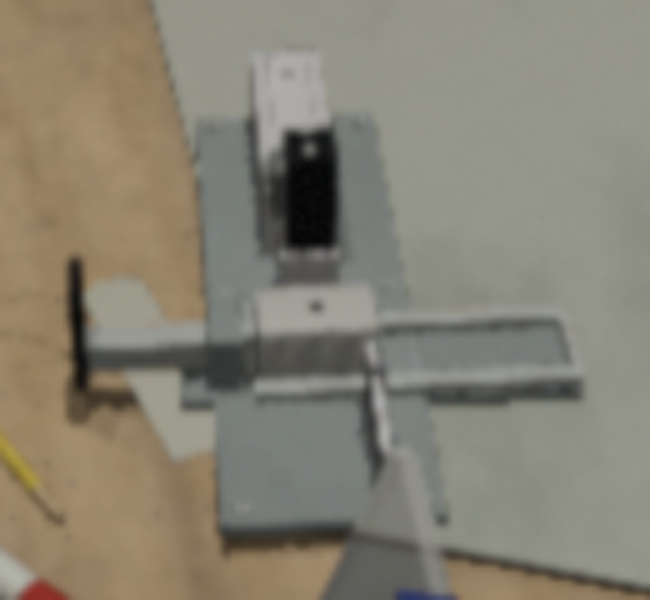

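```bash
cat > h.py <<'E'
import numpy as np, cv2
from scipy.spatial.transform import Rotation as R
def cam(r,name,state=None):
    c=r.get_calibration(name)
    K=np.array(c["intrinsics"]);k1=c["k1"]
    if name=="wrist":
        T=np.eye(4);T[:3,:3]=R.from_rotvec(state["tool_rot"]).as_matrix();T[:3,3]=state["tool_pos"]
        M=T@np.array(c["T_tool_cam"])
    else: M=np.array(c["cam_to_world"])
    return K,k1,M
def ray(C,px):
    K,k1,M=C
    px=np.atleast_2d(np.array(px,float))
    # distortion model: xd = x(1+k1 r^2) = OpenCV k1
    u=cv2.undistortPoints(px[:,None],K,np.array([k1,0,0,0,0.]))[:,0]
    d=np.c_[u,np.ones(len(u))]@M[:3,:3].T
    return M[:3,3],d
def onplane(C,px,z):
    o,d=ray(C,px)
    return o+d*((z-o[2])/d[:,2])[:,None]
def proj(C,P):
    K,k1,M=C
    P=np.atleast_2d(P); Mi=np.linalg.inv(M)
    rv=cv2.Rodrigues(Mi[:3,:3])[0]
    return cv2.projectPoints(P.astype(float),rv,Mi[:3,3],K,np.array([k1,0,0,0,0.]))[0][:,0]
E
python3 - <<'E'
from plant import r
from h import *
C=cam(r,"top")
cv=lambda p:(np.array(p,float)+.5)/4.4-.5+[165,115]
b=onplane(C,cv([(85,148),(725,225),(705,432),(62,350)]),.015)
print(b, np.linalg.norm(b[1]-b[0]),np.linalg.norm(b[2]-b[1]))
v=(b[1]-b[0]+b[2]-b[3]); print("yaw dir of x",np.arctan2(v[1],v[0]))
print("centre",b.mean(0))
a=onplane(C,cv([(437,524),(515,532)]),.067);print("ejtop",a,a.mean(0))
g=onplane(C,cv([(371,231),(436,235),(431,285),(372,280)]),.099);print("grip top",g,g.mean(0))
n=onplane(C,cv([(478,233),(545,236),(530,358),(465,350)]),.045);print("block",n,n.mean(0))
E
```

```text
[[0.61826155 0.42854858 0.015     ]
 [0.58370551 0.14818699 0.015     ]
 [0.49324841 0.15855102 0.015     ]
 [0.52908658 0.43698546 0.015     ]] 0.28248317062639133 0.09104888284302173
yaw dir of x -1.696110994524606
centre [0.55607551 0.29306801 0.015     ]
ejtop [[0.45299454 0.27517853 0.067     ]
 [0.4497257  0.24365676 0.067     ]] [0.45136012 0.25941765 0.067     ]
grip top [[0.56774004 0.30143707 0.099     ]
 [0.56611341 0.27575764 0.099     ]
 [0.54619088 0.27778219 0.099     ]
 [0.54820157 0.30102288 0.099     ]] [0.55706147 0.28899994 0.099     ]
block [[0.57545089 0.25725013 0.045     ]
 [0.57415325 0.22901948 0.045     ]
 [0.52252688 0.23575914 0.045     ]
 [0.52591987 0.26294445 0.045     ]] [0.54951272 0.2462433  0.045     ]
```

Run:
```python
from plant import r
from h import *
s=r.observe()
A=R.from_rotvec(s["tool_rot"]).as_matrix();print(A.round(3))
yaw=-1.696
sx=np.array([np.cos(yaw),np.sin(yaw),0]);sy=np.array([-sx[1],sx[0],0])
T=np.c_[[0,0,-1],sx,-sy]
d=R.from_matrix(A.T@T).as_rotvec();print("delta tool",d)
nest=np.array([.5495,.2462,.045]);c=np.array([.556,.293,0])
print("nest in base-centred",(nest-c)@sx,(nest-c)@sy)
g=np.array([.5571,.2890,0]);print("grip",(g-c)@sx,(g-c)@sy)
tgt=nest+0.04*sx; tgt[2]=0.2
print("slide to",tgt,A.T@(tgt-s["tool_pos"]))
```

```text
[[-0.001 -0.935  0.354]
 [-0.001  0.354  0.935]
 [-1.     0.    -0.002]]
delta tool [-1.80739220e+00 -1.02164589e-03 -1.53630763e-03]
nest in base-centred 0.047245360772078276 -0.0006048847131200106
grip 0.003831324518625051 0.0015908967386296725
slide to [0.54450493 0.20651311 0.2       ] [ 0.03072989 -0.43617    -0.26360832]
```

carry_out(commands=[{"hand": 0, "slide": [0, -0.042, -0.019], "roll": 0.133}, {"hand": 0, "slide": [0, -0.084, -0.039], "roll": 0.267}, {"hand": 0, "slide": [0.003, -0.126, -0.058], "roll": 0.4}, {"hand": 0, "slide": [0.006, -0.168, -0.077], "roll": 0.534}, {"hand": 0, "slide": [0.01, -0.21, -0.097], "roll": 0.667}, {"hand": 0, "slide": [0.015, -0.252, -0.116], "roll": 0.8}, {"hand": 0, "slide": [0.02, -0.294, -0.135], "roll": 0.934}, {"hand": 0, "slide": [0.025, -0.336, -0.155], "roll": 1.067}, {"hand": 0, "slide": [0.03, -0.378, -0.174], "roll": 1.2}, {"hand": 0, "slide": [0.03, -0.419, -0.193], "roll": 1.334}, {"hand": 0, "slide": [0.03, -0.419, -0.193], "roll": 1.334}, {"hand": 0, "slide": [0.03, -0.419, -0.193], "roll": 1.334}])

```text
clock: 1.65
tool_pos: [0.5531, 0.2787, 0.2002]
tool_rot: [0.097, 1.57, -0.099]
contact_force: [-0.1, 0.7, 0.1]
grip_width: 0.0851
```

Run:
```python
from plant import r
from h import *
import json
s=r.observe();im=r.grab_frame("wrist");cv2.imwrite("pics/w1.png",im)
json.dump({k:np.array(v).tolist() for k,v in s.items()},open("s1.json","w"))
cv2.imwrite("pics/w1b.png",cv2.resize(im,(800,600),interpolation=cv2.INTER_CUBIC))
print(s["tool_pos"],s["q"],s["contact_force"],s["clock"]);print(R.from_rotvec(s["tool_rot"]).as_matrix().round(3))
```

```text
[0.55305412 0.27868342 0.20018739] [ 3.80422870e-01  7.95165565e-02  1.75109540e+00 -7.37844791e-04
  1.31305574e+00  5.05199520e-01] [-0.09494568  0.67318852  0.11585031] 1.65
[[-0.002  0.124  0.992]
 [-0.001  0.992 -0.124]
 [-1.    -0.002 -0.001]]
```

View pics/w1b.png

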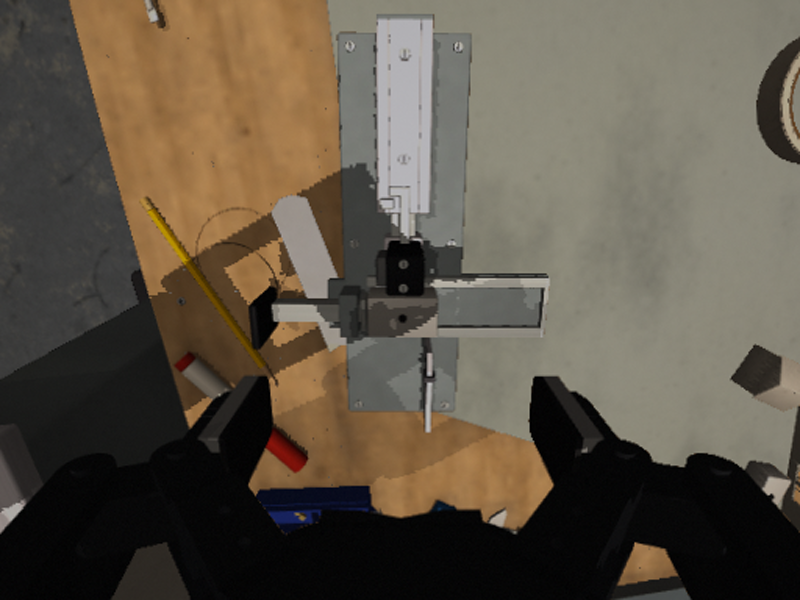

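Run:
```python
import cv2
im=cv2.imread("pics/w1.png")
cv2.imwrite("pics/w1c.png",cv2.resize(im[140:290,150:360],None,fx=3.8,fy=3.8,interpolation=cv2.INTER_CUBIC))
cv2.imwrite("pics/w1d.png",cv2.resize(im[205:285,225:310],None,fx=7.4,fy=7.4,interpolation=cv2.INTER_CUBIC))
```

```text
(no output)
```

View pics/w1c.png

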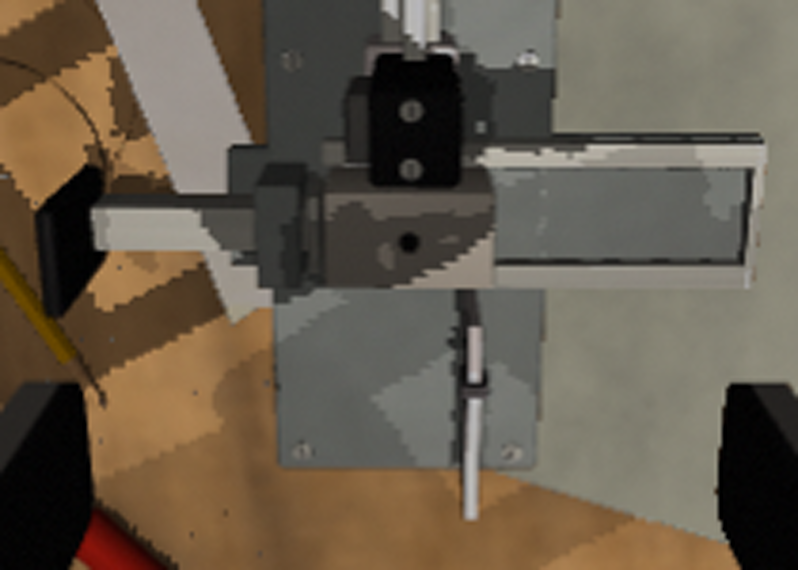

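View pics/w1d.png

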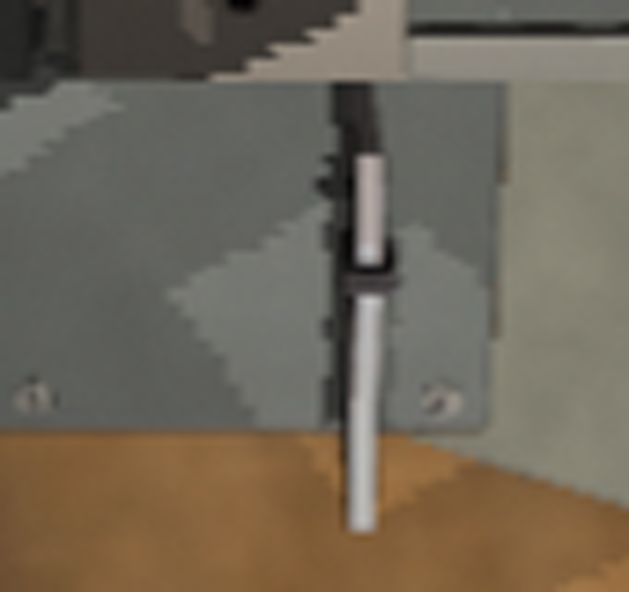

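Run:
```python
from plant import r
from h import *
import json
s=json.load(open("s1.json"));W=cam(r,"wrist",s);T=cam(r,"top");S=cam(r,"side")
c1=lambda p:(np.array(p,float)+.5)/3.8-.5+[150,140]
d1=lambda p:(np.array(p,float)+.5)/7.4-.5+[225,205]
t1=lambda p:(np.array(p,float)+.5)/4.4-.5+[165,115]
# base corners right end + left edges in full wrist image (800 wide -> /1.5625)
f=lambda p:np.array(p,float)/1.5625
bw=onplane(W,np.array([f((340,33)),f((470,34)),d1((490,430)),c1((279,467))]),.015)
print("base corners W",bw)
sxv=(bw[2]-bw[1]+bw[3]-bw[0]);yaw=np.arctan2(sxv[1],sxv[0]);print("yaw",yaw,np.linalg.norm(bw[2]-bw[1]),np.linalg.norm(bw[1]-bw[0]))
c=bw.mean(0);print("centre",c)
sx=np.array([np.cos(yaw),np.sin(yaw),0]);sy=np.array([-sx[1],sx[0],0])
loc=lambda P:[((p-c)@sx*1e3).round(1).tolist() if 0 else (round((p-c)@sx*1e3,1),round((p-c)@sy*1e3,1)) for p in P]
print("clip W",onplane(W,d1([(370,284)]),.050),loc(onplane(W,d1([(370,284)]),.050)))
print("scale ends W",loc(onplane(W,d1([(370,155),(362,530)]),.047)))
print("screws W",loc(onplane(W,c1([(411,110),(410,170)]),.099)))
print("griptop edge W",loc(onplane(W,c1([(415,52),(415,187)]),.099)))
print("block W",loc(onplane(W,c1([(325,288),(493,288),(408,242)]),.045)))
print("run-out end lip outer corners",loc(onplane(W,c1([(766,145),(748,288)]),.021)))
print("ej plate W top",loc(onplane(W,c1([(40,210),(50,315)]),.067)))
print("clip T",loc(onplane(T,t1([(619,258)]),.050)))
print("screws T",loc(onplane(T,t1([(383,258),(418,260)]),.099)))
print("scale T",loc(onplane(T,t1([(570,255),(725,272)]),.047)))
print("base T",loc(onplane(T,t1([(85,148),(725,225),(705,432),(62,350)]),.015)))
print("ej T",loc(onplane(T,t1([(437,524),(515,532)]),.067)))
```

```text
base corners W [[0.53243113 0.44181252 0.015     ]
 [0.6180499  0.43059451 0.015     ]
 [0.58232383 0.15098311 0.015     ]
 [0.49417396 0.16221355 0.015     ]]
yaw -1.7023319199260936 0.2818845213434203 0.08635054561560318
centre [0.5567447  0.29640092 0.015     ]
clip W [[0.5638866 0.200452  0.05     ]] [(np.float64(94.2), np.float64(19.7))]
scale ends W [(np.float64(73.8), np.float64(19.3)), (np.float64(140.2), np.float64(19.8))]
screws W [(np.float64(-3.1), np.float64(-0.7)), (np.float64(11.2), np.float64(-0.8))]
griptop edge W [(np.float64(-16.6), np.float64(0.0)), (np.float64(15.4), np.float64(0.4))]
block W [(np.float64(62.7), np.float64(-25.3)), (np.float64(62.3), np.float64(24.5)), (np.float64(48.1), np.float64(-0.8))]
run-out end lip outer corners [(np.float64(24.0), np.float64(109.7)), (np.float64(71.4), np.float64(108.9))]
ej plate W top [(np.float64(32.0), np.float64(-100.3)), (np.float64(62.7), np.float64(-100.4))]
clip T [(np.float64(96.2), np.float64(20.1))]
screws T [(np.float64(-0.3), np.float64(0.2)), (np.float64(13.5), np.float64(1.2))]
scale T [(np.float64(75.8), np.float64(19.1)), (np.float64(141.4), np.float64(20.5))]
base T [(np.float64(-139.1), np.float64(43.7)), (np.float64(143.4), np.float64(46.2)), (np.float64(145.0), np.float64(-44.9)), (np.float64(-135.7), np.float64(-45.9))]
ej T [(np.float64(34.6), np.float64(-100.1)), (np.float64(66.3), np.float64(-99.2))]
```

carry_out(commands=[{"hand": 1, "slide": [0, -0.015, -0.05], "roll": 0}, {"hand": 1, "slide": [0, -0.03, -0.1], "roll": 0}, {"hand": 1, "slide": [0, -0.03, -0.135], "roll": 0}, {"hand": 1, "slide": [0.03, -0.03, -0.137], "roll": 0}, {"hand": 1, "slide": [0.08, -0.03, -0.137], "roll": 0}, {"hand": 1, "slide": [0.12, -0.03, -0.137], "roll": 0}, {"hand": 1, "slide": [0.153, -0.03, -0.137], "roll": 0}, {"hand": 1, "slide": [0.153, -0.03, -0.137], "roll": 0}, {"hand": 1, "slide": [0.153, -0.03, -0.137], "roll": 0}])

```text
clock: 2.82
tool_pos: [0.4134, 0.267, 0.049]
tool_rot: [0.096, 1.568, -0.096]
contact_force: [-0.2, -0.4, 1.0]
grip_width: -0.0002
```

Run:
```python
from plant import r
from h import *
s=r.observe();im=r.grab_frame("wrist");cv2.imwrite("pics/w2.png",im)
print(s["tool_pos"],s["contact_force"],s["clock"])
im2=r.grab_frame("side")
cv2.imwrite("pics/s2.png",cv2.resize(im2[130:290,170:340],(680,640)))
```

```text
[0.41337851 0.2670216  0.04895783] [-0.22407196 -0.38662102  1.00145886] 2.825
```

View pics/w2.png

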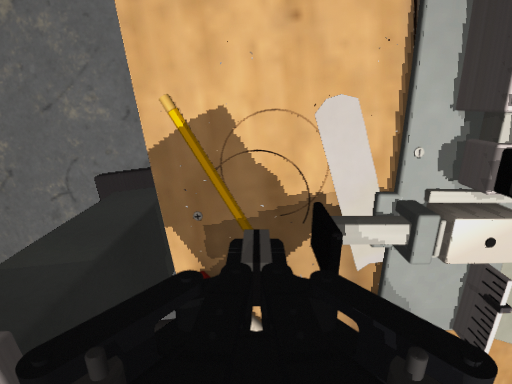

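View pics/s2.png

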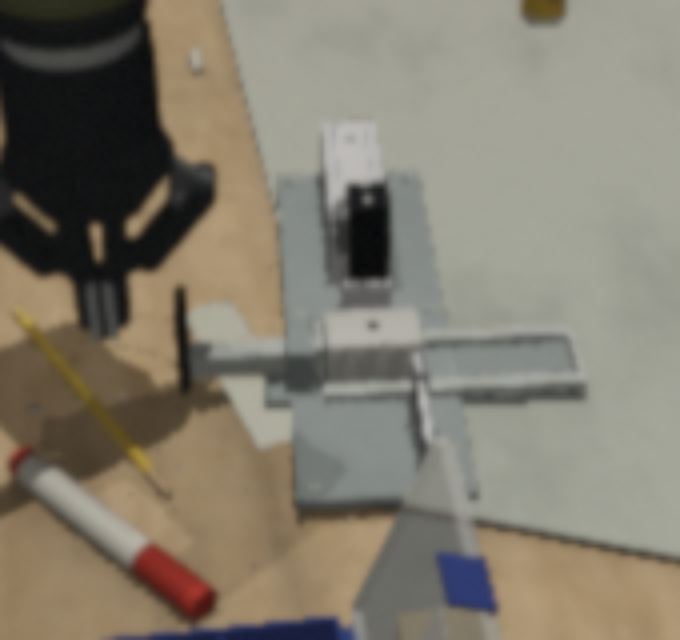

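carry_out(commands=[{"hand": 1, "slide": [0, -0.001, 0.01], "roll": 0}, {"hand": 1, "slide": [0, -0.001, 0.018], "roll": 0}, {"hand": 1, "slide": [0, -0.001, 0.024], "roll": 0}, {"hand": 1, "slide": [0, -0.001, 0.03], "roll": 0}, {"hand": 1, "slide": [0, -0.001, 0.036], "roll": 0}])

```text
clock: 3.55
tool_pos: [0.4487, 0.2618, 0.05]
tool_rot: [0.097, 1.571, -0.097]
contact_force: [-8.5, 1.4, 7.1]
grip_width: 0.0002
```

Run:
```python
from plant import r
from h import *
s=r.observe();im2=r.grab_frame("side")
print(s["tool_pos"],s["contact_force"],s["torque"],s["clock"])
cv2.imwrite("pics/s3.png",cv2.resize(im2[130:290,170:340],(680,640)))
```

```text
[0.44870955 0.261829   0.04999203] [-8.49463081  1.44139884  7.14682353] [0.1114927  1.25372822 0.00230502] 3.55
```

View pics/s3.png

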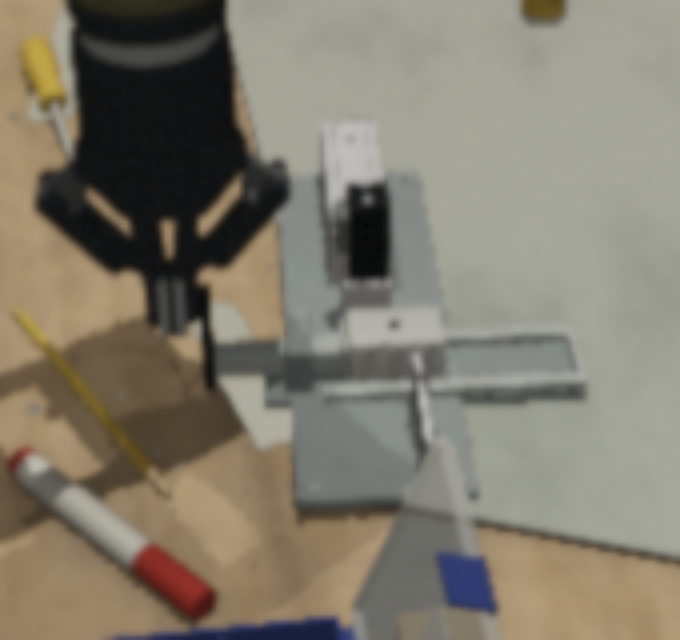

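carry_out(commands=[{"hand": 1, "slide": [0, 0, 0.006], "roll": 0}, {"hand": 1, "slide": [0, 0, 0.012], "roll": 0}, {"hand": 1, "slide": [0, 0, 0.018], "roll": 0}, {"hand": 1, "slide": [0, 0, 0.024], "roll": 0}, {"hand": 1, "slide": [0, 0, 0.03], "roll": 0}, {"hand": 1, "slide": [0, 0, 0.03], "roll": 0}])

```text
clock: 4.35
tool_pos: [0.4786, 0.2579, 0.0498]
tool_rot: [0.097, 1.573, -0.098]
contact_force: [-4.8, -0.2, 5.0]
grip_width: 0.0001
```

carry_out(commands=[{"hand": 1, "slide": [0, 0, 0.002], "roll": 0}, {"hand": 1, "slide": [0, 0, 0.004], "roll": 0}, {"hand": 1, "slide": [0, 0, 0.004], "roll": 0}])

```text
clock: 4.72
tool_pos: [0.4812, 0.2575, 0.0499]
tool_rot: [0.098, 1.578, -0.099]
contact_force: [-7.6, 1.9, 5.2]
grip_width: 0.0001
```

Run:
```python
from plant import r
s=r.observe();print(s["tool_pos"],s["contact_force"],s["clock"])
```

```text
[0.48121358 0.2575398  0.04985933] [-7.57524275  1.90444299  5.22454571] 4.725
```

carry_out(commands=[{"hand": 1, "slide": [0, 0, 0.003], "roll": 0}, {"hand": 1, "slide": [0, 0, 0.005], "roll": 0}, {"hand": 1, "slide": [0, 0, 0.005], "roll": 0}])

```text
clock: 5.1
tool_pos: [0.4849, 0.2571, 0.0499]
tool_rot: [0.098, 1.582, -0.099]
contact_force: [-6.9, 0.6, 6.2]
grip_width: 0.0
```

carry_out(commands=[{"hand": 1, "slide": [0, 0, 0.003], "roll": 0}, {"hand": 1, "slide": [0, 0, 0.004], "roll": 0}, {"hand": 1, "slide": [0, 0, 0.004], "roll": 0}])

```text
clock: 5.48
tool_pos: [0.4853, 0.2569, 0.0499]
tool_rot: [0.098, 1.592, -0.1]
contact_force: [-16.3, 1.5, 12.4]
grip_width: 0.0
```

Run:
```python
from plant import r
from h import *
s=r.observe();im2=r.grab_frame("side")
print(s["tool_pos"],s["contact_force"],s["torque"],s["clock"])
cv2.imwrite("pics/s4.png",cv2.resize(im2[130:290,170:340],(680,640)))
t=r.grab_frame("top");cv2.imwrite("pics/t4.png",cv2.resize(t[115:245,165:345],(792,572),interpolation=cv2.INTER_CUBIC))
```

```text
[0.48532712 0.25694619 0.04994428] [-16.278111     1.48235909  12.39602361] [ 0.23459901  2.32352665 -0.0122485 ] 5.475
```

View pics/s4.png

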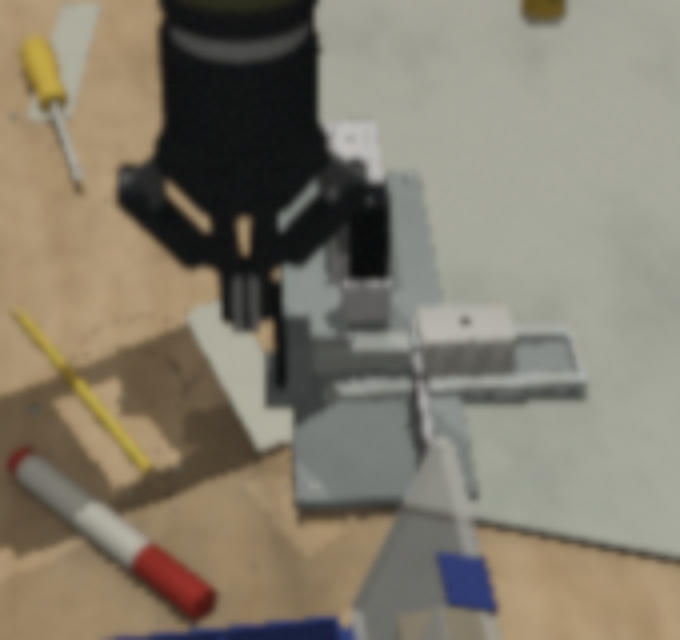

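View pics/t4.png

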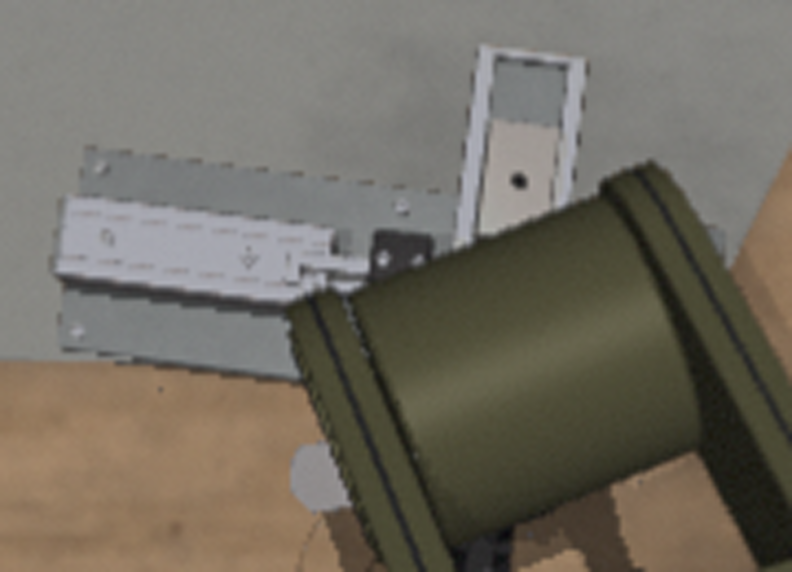

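Run:
```python
from plant import r
from h import *
T=cam(r,"top")
def hole(path):
    im=cv2.imread(path); return im
t1=lambda p:(np.array(p,float)+.5)/4.4-.5+[165,115]
p=onplane(T,t1([(505.5,293.5),(519,181)]),.045);print(p,np.linalg.norm(p[1]-p[0]))
```

```text
[[0.54974139 0.24583599 0.045     ]
 [0.59768453 0.23979454 0.045     ]] 0.048322293732224866
```

carry_out(commands=[{"hand": 1, "slide": [0, 0, 0.003], "roll": 0}, {"hand": 1, "slide": [0, 0, 0.003], "roll": 0}])

```text
clock: 5.82
tool_pos: [0.4852, 0.257, 0.0501]
tool_rot: [0.098, 1.601, -0.101]
contact_force: [-13.4, 0.8, 11.2]
grip_width: -0.0003
```

carry_out(commands=[{"hand": 1, "slide": [0, 0, -0.012], "roll": 0}, {"hand": 1, "slide": [0, 0, -0.024], "roll": 0}, {"hand": 1, "slide": [0, 0, -0.036], "roll": 0}, {"hand": 1, "slide": [0, 0, -0.048], "roll": 0}, {"hand": 1, "slide": [0, 0, -0.06], "roll": 0}, {"hand": 1, "slide": [0, 0, -0.07], "roll": 0}, {"hand": 1, "slide": [0, 0, -0.08], "roll": 0}, {"hand": 1, "slide": [0, 0, -0.08], "roll": 0}])

```text
clock: 6.82
tool_pos: [0.4055, 0.2671, 0.0528]
tool_rot: [0.097, 1.601, -0.101]
contact_force: [-0.3, -0.6, 0.5]
grip_width: 0.0001
```

Run:
```python
from plant import r
from h import *
s=r.observe()
print(s["tool_pos"],s["contact_force"],s["torque"],s["clock"]);print(R.from_rotvec(s["tool_rot"]).as_matrix().round(4))
im2=r.grab_frame("side")
cv2.imwrite("pics/s5.png",cv2.resize(im2[130:290,170:340],(680,640)))
```

```text
[0.40550268 0.26710881 0.05282808] [-0.26616373 -0.61578281  0.46834228] [-0.00673868 -0.01666447  0.01200138] 6.825
[[-3.210e-02  1.252e-01  9.916e-01]
 [-3.000e-04  9.921e-01 -1.253e-01]
 [-9.995e-01 -4.300e-03 -3.180e-02]]
```

View pics/s5.png

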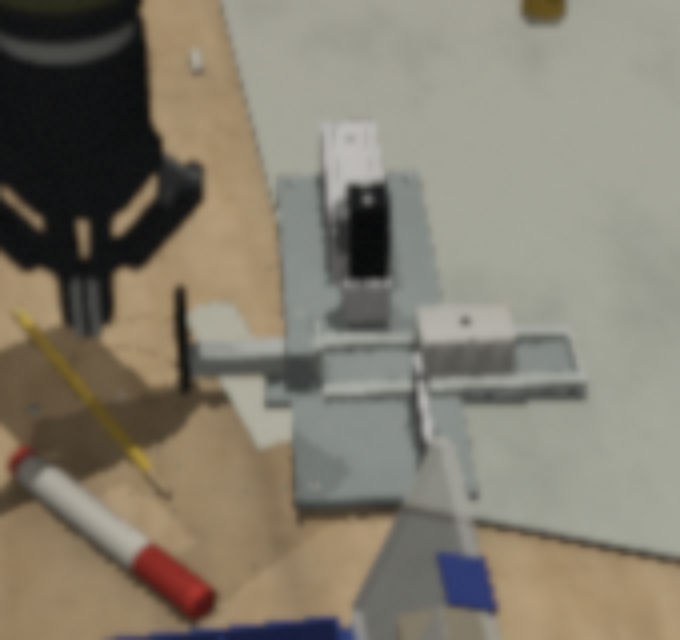

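carry_out(commands=[{"hand": 1, "slide": [-0.05, 0, 0], "roll": 0}, {"hand": 0.5, "slide": [-0.102, 0, 0], "roll": 0}, {"hand": 0, "slide": [-0.102, 0.015, 0.045], "roll": 0}, {"hand": 0, "slide": [-0.102, 0.03, 0.095], "roll": 0}, {"hand": 0, "slide": [-0.102, 0.03, 0.143], "roll": 0}, {"hand": 0, "slide": [-0.102, 0.03, 0.143], "roll": 0}, {"hand": 0, "slide": [-0.102, 0.03, 0.143], "roll": 0}])

```text
clock: 7.75
tool_pos: [0.5545, 0.2788, 0.1497]
tool_rot: [0.098, 1.601, -0.102]
contact_force: [0.2, 1.2, 0.2]
grip_width: 0.0852
```

Run:
```python
from plant import r
from h import *
import json
s=r.observe();im=r.grab_frame("wrist");cv2.imwrite("pics/w6.png",im)
json.dump({k:np.array(v).tolist() for k,v in s.items()},open("s6.json","w"))
cv2.imwrite("pics/w6b.png",cv2.resize(im[80:280,150:410],None,fx=3,fy=3,interpolation=cv2.INTER_CUBIC))
print(s["tool_pos"],s["contact_force"],s["clock"]);print(R.from_rotvec(s["tool_rot"]).as_matrix().round(3))
```

```text
[0.5544769  0.27875843 0.14973542] [0.24445537 1.23550454 0.21290925] 7.75
[[-0.033  0.126  0.991]
 [-0.     0.992 -0.126]
 [-0.999 -0.005 -0.033]]
```

View pics/w6b.png

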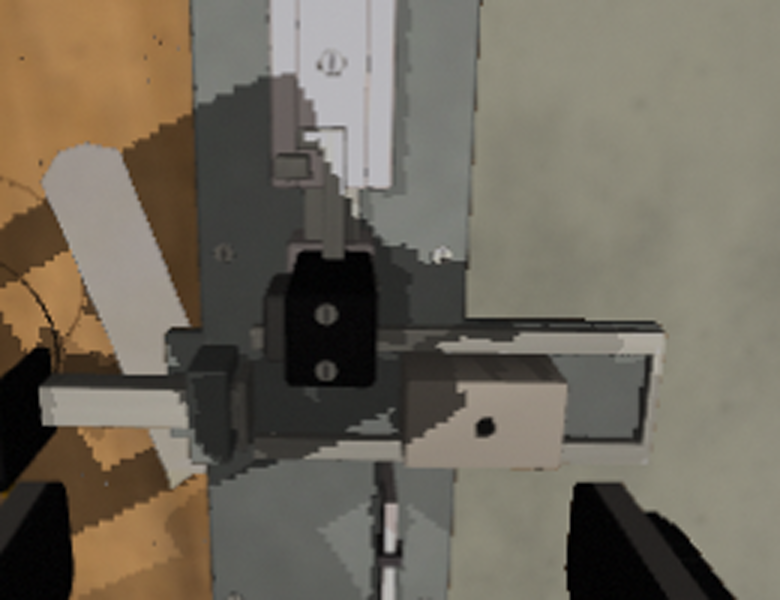

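Run:
```python
import cv2,numpy as np
im=cv2.imread("pics/w6.png")
g=im[150:220,225:300].astype(float); g=np.clip(g*4,0,255).astype('uint8')
c=im[225:305,250:320]
a=cv2.resize(g,None,fx=8,fy=8,interpolation=cv2.INTER_NEAREST);cv2.imwrite("pics/w6g.png",a)
cv2.imwrite("pics/w6k.png",cv2.resize(np.clip(c.astype(float)*1.5,0,255).astype('uint8'),None,fx=7,fy=7,interpolation=cv2.INTER_NEAREST))
```

```text
(no output)
```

View pics/w6g.png

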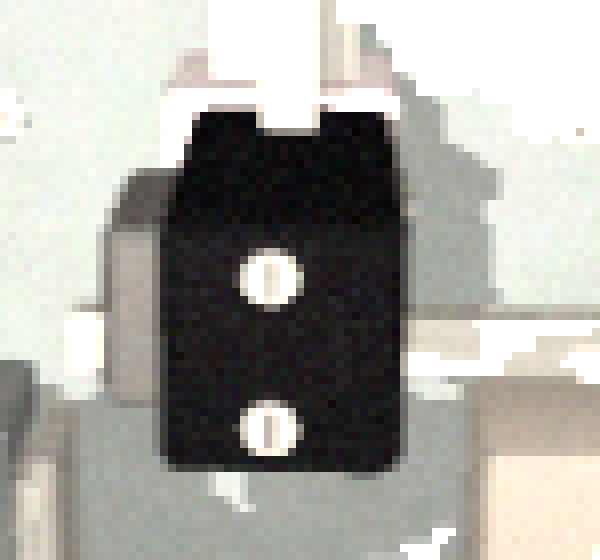

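View pics/w6k.png

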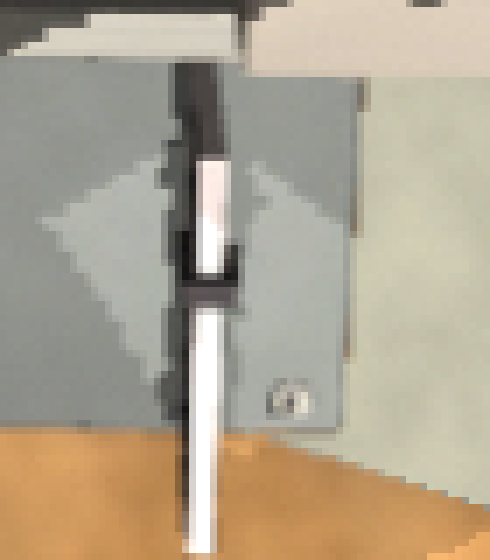

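```bash
cat > f.py <<'E'
from h import *
c=np.array([.5567,.2964,.015]);yaw=-1.7
sx=np.array([np.cos(yaw),np.sin(yaw),0]);sy=np.array([-sx[1],sx[0],0])
loc=lambda P:[(float(round((p-c)@sx*1e3,1)),float(round((p-c)@sy*1e3,1))) for p in np.atleast_2d(P)]
E
python3 - <<'E'
from plant import r
from f import *
import json
s=json.load(open("s6.json"));W=cam(r,"wrist",s)
k=lambda p:np.array(p,float)/7-.5+[250,225]
g=lambda p:np.array(p,float)/8-.5+[225,150]
print("clip edges",loc(onplane(W,k([(210,287),(210,307)]),.050)), "dark face bottom/top",loc(onplane(W,k([(210,273)]),.047)))
print("scale ends",loc(onplane(W,k([(212,160),(200,552)]),.047)))
print("grip",loc(onplane(W,g([(282,230),(282,470),(160,350),(405,350)]),.099)))
print("screws",loc(onplane(W,g([(270,280),(270,430)]),.099)))
b=onplane(W,k([(358,78),(342,428)]),.015);v=b[1]-b[0];print("edge yaw",np.arctan2(v[1],v[0]),loc(b))
print("tcp",loc(np.array(s["tool_pos"])))
E
```

```text
clip edges [(92.5, 19.2), (95.7, 19.3)] dark face bottom/top [(92.1, 19.4)]
scale ends [(74.4, 19.1), (139.3, 19.3)]
grip [(-7.4, 0.2), (15.1, 0.4), (3.8, -10.6), (3.5, 11.2)]
screws [(-2.8, -0.8), (11.3, -0.7)]
edge yaw -1.6884504623867511 [(77.1, 43.0), (140.0, 43.8)]
tcp [(17.8, 0.1)]
```

carry_out(commands=[{"hand": 0, "slide": [0, 0.014, 0], "roll": 0}, {"hand": 0, "slide": [0.02, 0.014, 0.001], "roll": 0}, {"hand": 0, "slide": [0.045, 0.014, 0.002], "roll": 0}, {"hand": 0, "slide": [0.07, 0.014, 0.002], "roll": 0}, {"hand": 0, "slide": [0.0925, 0.014, 0.0024], "roll": 0}, {"hand": 0, "slide": [0.0925, 0.014, 0.0024], "roll": 0}, {"hand": 0, "slide": [0.0925, 0.014, 0.0024], "roll": 0}])

```text
clock: 8.68
tool_pos: [0.5555, 0.2927, 0.0578]
tool_rot: [0.097, 1.6, -0.101]
contact_force: [0.6, -0.4, 0.5]
grip_width: 0.0857
```

Run:
```python
from plant import r
from f import *
s=r.observe();im=r.grab_frame("wrist");cv2.imwrite("pics/w7.png",im)
cv2.imwrite("pics/w7b.png",cv2.resize(im[80:330,100:420],None,fx=2.4,fy=2.4,interpolation=cv2.INTER_CUBIC))
print(s["tool_pos"],loc(s["tool_pos"]),s["contact_force"],s["clock"])
```

```text
[0.55549848 0.29270216 0.05777671] [(3.8, -0.7)] [ 0.60414669 -0.41641451  0.52265596] 8.675
```

View pics/w7b.png

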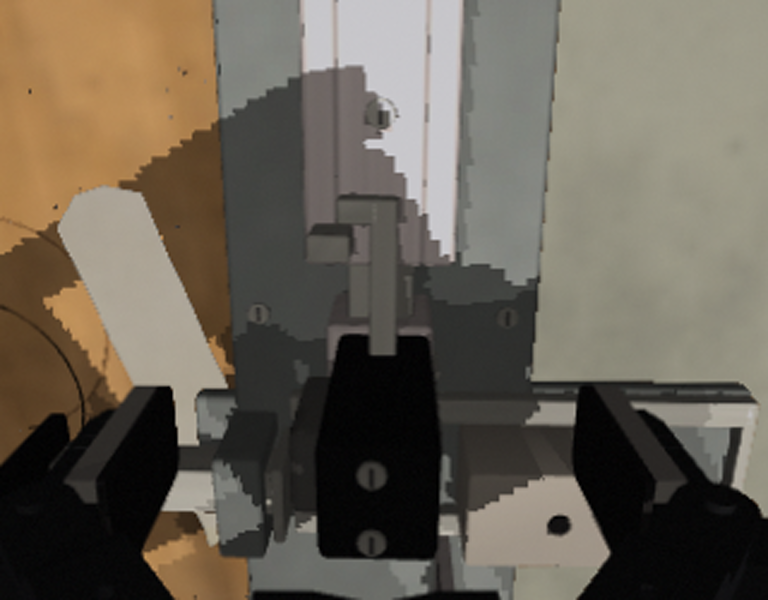

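carry_out(commands=[{"hand": 1, "slide": [0, 0, 0], "roll": 0}, {"hand": 1, "slide": [0, 0, 0], "roll": 0}, {"hand": 1, "slide": [0, 0, 0], "roll": 0}, {"hand": 1, "slide": [0, 0, 0], "roll": 0}, {"hand": 1, "slide": [0, 0, 0], "roll": 0}, {"hand": 1, "slide": [0, 0, 0], "roll": 0}, {"hand": 1, "slide": [0, 0, 0], "roll": 0}], grip_force=40)

```text
clock: 9.6
tool_pos: [0.5564, 0.2929, 0.0591]
tool_rot: [0.098, 1.598, -0.1]
contact_force: [-3.3, -1.2, 5.8]
grip_width: 0.022
```

Run:
```python
from plant import r
from f import *
s=r.observe();im=r.grab_frame("wrist");cv2.imwrite("pics/w8.png",im)
cv2.imwrite("pics/w8b.png",cv2.resize(im[80:330,100:420],None,fx=2.4,fy=2.4,interpolation=cv2.INTER_CUBIC))
print(s["tool_pos"],loc(s["tool_pos"]),s["contact_force"],s["torque"],s["clock"],s["grip_width"])
```

```text
[0.55643679 0.29286484 0.05914894] [(3.5, 0.2)] [-3.32623116 -1.18601199  5.77302908] [-0.48651975 -0.5212225  -0.11488304] 9.6 0.021974466481467746
```

View pics/w8b.png

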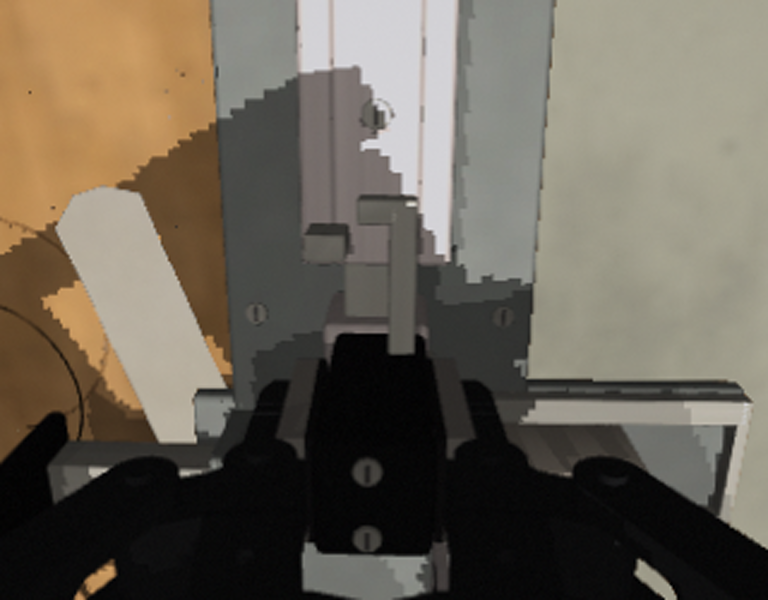

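carry_out(commands=[{"hand": 1, "slide": [0, -0.004, 0], "roll": 0}, {"hand": 1, "slide": [0, -0.011, 0], "roll": 0}, {"hand": 1, "slide": [0, -0.019, 0], "roll": 0}, {"hand": 1, "slide": [0, -0.028, 0], "roll": 0}, {"hand": 1, "slide": [0, -0.037, 0], "roll": 0}, {"hand": 1, "slide": [0, -0.046, 0], "roll": 0}, {"hand": 1, "slide": [0, -0.054, 0], "roll": 0}, {"hand": 1, "slide": [0, -0.06, 0], "roll": 0}, {"hand": 1, "slide": [0, -0.06, 0], "roll": 0}])

```text
clock: 10.78
tool_pos: [0.5486, 0.2326, 0.0592]
tool_rot: [0.098, 1.599, -0.101]
contact_force: [-1.8, 4.0, 2.0]
grip_width: 0.022
```

Run:
```python
from plant import r
from f import *
s=r.observe();im=r.grab_frame("wrist");cv2.imwrite("pics/w9.png",im)
cv2.imwrite("pics/w9b.png",cv2.resize(im[80:330,100:420],None,fx=2.4,fy=2.4,interpolation=cv2.INTER_CUBIC))
print(s["tool_pos"],loc(s["tool_pos"]),s["contact_force"],s["torque"],s["clock"],s["grip_width"])
print(R.from_rotvec(s["tool_rot"]).as_matrix().round(3))
t=r.grab_frame("side");cv2.imwrite("pics/s9.png",cv2.resize(t[130:290,170:340],(680,640),interpolation=cv2.INTER_CUBIC))
```

```text
[0.54857746 0.23261048 0.05920182] [(64.3, 0.2)] [-1.7814737   4.0160886   2.00922831] [ 0.41633303 -0.63487792 -0.10720352] 10.775 0.02204377147446088
[[-0.03   0.126  0.992]
 [ 0.     0.992 -0.126]
 [-1.    -0.004 -0.03 ]]
```

View pics/w9b.png

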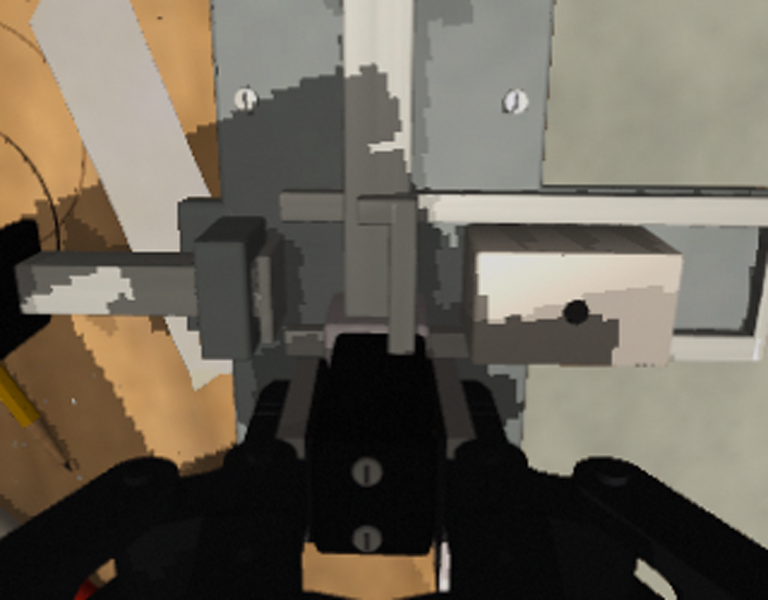

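View pics/s9.png

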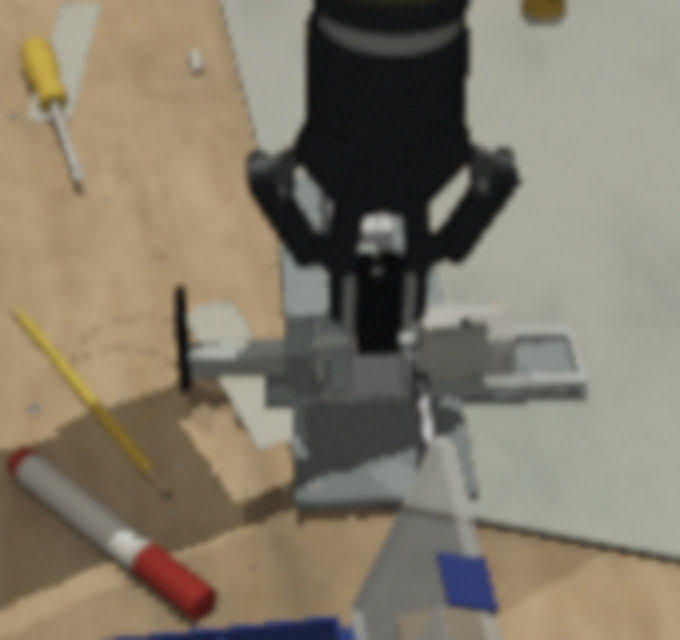

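carry_out(commands=[{"hand": 1, "slide": [0, -0.006, 0], "roll": 0}, {"hand": 1, "slide": [0, -0.013, 0], "roll": 0}, {"hand": 1, "slide": [0, -0.02, 0], "roll": 0}, {"hand": 1, "slide": [0, -0.026, 0], "roll": 0}, {"hand": 1, "slide": [0, -0.029, 0], "roll": 0}, {"hand": 1, "slide": [0, -0.029, 0], "roll": 0}, {"hand": 1, "slide": [0, -0.029, 0], "roll": 0}])

```text
clock: 11.75
tool_pos: [0.5449, 0.2044, 0.0592]
tool_rot: [0.098, 1.599, -0.1]
contact_force: [-2.7, 4.7, 0.8]
grip_width: 0.0219
```

Run:
```python
from plant import r
from f import *
import json
s=r.observe();im=r.grab_frame("wrist");cv2.imwrite("pics/w10.png",im)
json.dump({k:np.array(v).tolist() for k,v in s.items()},open("s10.json","w"))
cv2.imwrite("pics/w10b.png",cv2.resize(np.clip(im[180:380,160:420].astype(float)*1.6,0,255).astype('uint8'),None,fx=3,fy=3,interpolation=cv2.INTER_CUBIC))
print(s["tool_pos"],loc(s["tool_pos"]),s["contact_force"],s["torque"],s["clock"],s["grip_width"])
t=r.grab_frame("side");cv2.imwrite("pics/s10.png",t);cv2.imwrite("pics/s10b.png",cv2.resize(t[190:270,225:325],(800,640),interpolation=cv2.INTER_CUBIC))
t=r.grab_frame("top");cv2.imwrite("pics/t10.png",cv2.resize(t[115:245,165:345],(792,572),interpolation=cv2.INTER_CUBIC))
```

```text
[0.54485963 0.204436   0.05916857] [(92.7, 0.1)] [-2.6762109   4.65699623  0.82743374] [ 0.42434174 -0.62128794 -0.12295918] 11.75 0.021896665728340363
```

View pics/w10b.png

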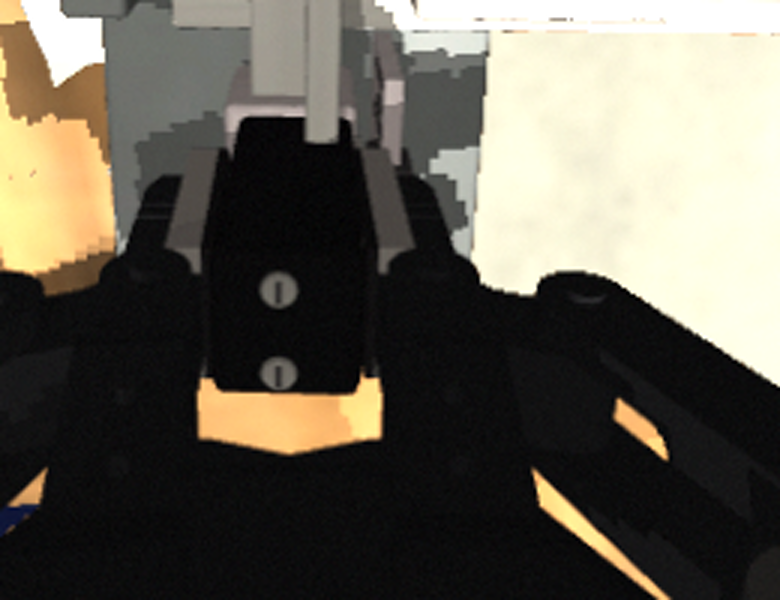

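View pics/s10b.png

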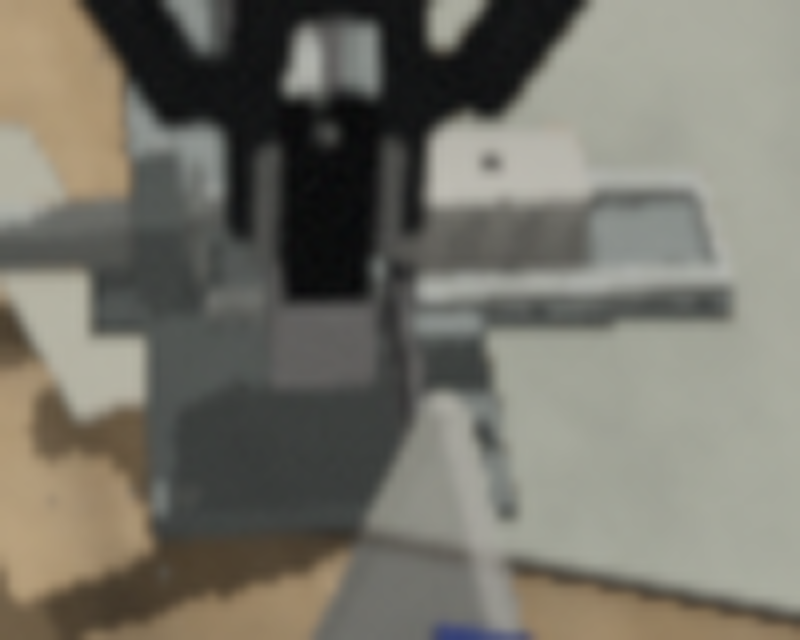

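View pics/t10.png

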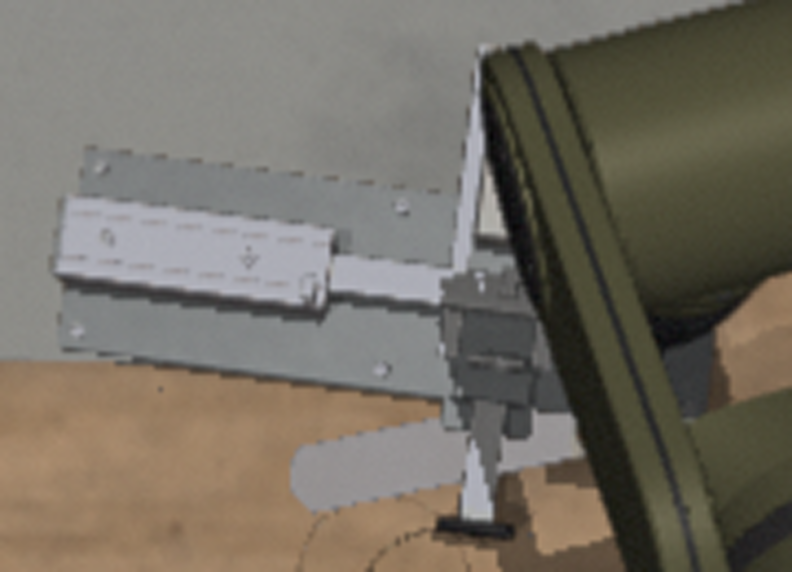

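Run:
```python
from plant import r
from f import *
import json
g6=cv2.cvtColor(cv2.imread("pics/w6.png"),cv2.COLOR_BGR2GRAY).astype(int)
g1=cv2.cvtColor(cv2.imread("pics/w1.png"),cv2.COLOR_BGR2GRAY).astype(int)
print("w6 foot cols 246..249 / 270..273"); 
for rr in range(153,167): print(rr,g6[rr,244:251],g6[rr,268:276])
print("w6 clip");
for rr in range(256,273): print(rr,g6[rr,273:287])
print("w1 foot")
for rr in range(148,157): print(rr,g1[rr,244:275])
print("w1 clip")
for rr in range(234,250): print(rr,g1[rr,268:284])
```

```text
w6 foot cols 246..249 / 270..273
153 [62 61 60 61 60 60 60] [ 61  59  42  42  77 105 116 127]
154 [61 61 61 61 61 61 60] [ 62  57  43  43  77 116 128 127]
155 [61 62 60 60 61 62 61] [ 61  58  42  44  52  61  95 126]
156 [61 61 61 59 56 54 53] [ 60  58  44  45  46  42  76 114]
157 [62 62 60 55 49 48 49] [ 61  58  49  50  49  46  77 115]
158 [61 61 60 54 50 51 51] [59 58 49 51 51 49 77 86]
159 [61 61 57 52 53 51 51] [59 59 51 51 51 49 44 50]
160 [62 55 50 52 51 51 51] [49 52 51 51 51 48 44 42]
161 [62 57 63 79 81 79 79] [63 70 70 69 69 59 46 41]
162 [62 64 80 93 92 91 91] [89 87 86 87 87 85 66 43]
163 [ 61  67  82  96 101 100  79] [66 67 67 66 80 89 68 47]
164 [62 66 83 96 87 48  3] [ 2  2  3  4 13 53 66 45]
165 [61 67 83 95 74 15  4] [ 3  2  5  4  3 22 40 45]
166 [61 65 83 96 71  4  1] [ 6  1  3  4  1 22 39 43]
w6 clip
256 [ 93  58  58  49  32 131 174 163 148 117 100 100 102 114]
257 [ 93  57  54  43  34 133 184 174 153 122 100 101 111 121]
258 [ 93  52  32  12  25 134 183 183 166 123 100 100 111 119]
259 [ 94  53  33  13  31 135 183 183 158 107  86  95 109 121]
260 [ 93  52  32  11  
[... 2367 characters left out ...]

240 [117  93  46  25  25  89 127 121  81  12  67 109 118 117 119 119]
241 [118  94  46  30  26  27  22  25  23  26  79 116 118 118 118 120]
242 [118  94  44  45  61  61  61  61  63  71  81 101 117 118 119 118]
243 [117  94  46  45  60  58  58  58  63  61  72 104 118 119 119 119]
244 [117  94  51  49  62  81  92  91  84  81 103 118 118 120 119 119]
245 [117  93  54  38  35 131 181 180 147  97 108 118 119 120 119 118]
246 [116  93  54  43  40 129 181 178 145  98 108 120 119 119 119 118]
247 [112  87  54  37  49 135 181 170 132 100 108 118 119 119 119 119]
248 [ 91  55  55  40  59 141 181 169 130 101 103 112 120 119 118 119]
249 [ 91  56  54  42  65 143 180 168 127 109 119 119 119 119 119 117]
```

Run:
```python
from plant import r
from f import *
import json
for f,foot,clip in (("s6.json",[(258,160.9)],[(279,265.07),(279,268.66)]),("s1.json",[(252,151.85)],[(274.5,241.24),(274.5,244.23)])):
    W=cam(r,"wrist",json.load(open(f)))
    fx=loc(onplane(W,foot,.049)); cx=loc(onplane(W,clip,.050)); 
    print(fx,cx,"clip mid",np.mean(cx,axis=0),"d",np.mean(cx,axis=0)[0]-fx[0][0]-14)
```

```text
[(-10.0, -2.3)] [(92.0, 18.7), (96.0, 18.9)] clip mid [94.  18.8] d 90.0
[(-9.9, -6.5)] [(92.1, 19.3), (95.8, 19.4)] clip mid [93.95 19.35] d 89.85
```

Run:
```python
from plant import r
from f import *
a=cv2.imread("pics/w8.png",0);
for n in ("w9","w10"):
    b=cv2.imread(f"pics/{n}.png",0)
    for (x,y) in ((252,276),(252,304)):
        t=a[y-11:y+12,x-11:x+12]; w=b[y-16:y+17,x-16:x+17]
        m=cv2.matchTemplate(w,t,cv2.TM_CCOEFF_NORMED);_,v,_,p=cv2.minMaxLoc(m)
        q=m[:,p[0]];i=p[1];off=(q[i-1]-q[i+1])/(2*(q[i-1]-2*q[i]+q[i+1]))
        print(n,(x,y),v,p[0]-5,i+off-5)
s=r.observe();print(loc(s["tool_pos"]),s["clock"])
```

```text
w9 (252, 276) 0.9938986897468567 0 -0.094069004
w9 (252, 304) 0.9906533360481262 0 -0.07751846
w10 (252, 276) 0.9938408136367798 0 -0.09368372
w10 (252, 304) 0.9900213479995728 0 -0.065387726
[(92.7, 0.1)] 11.9
```

carry_out(commands=[{"hand": 1, "slide": [0, -0.001, 0], "roll": 0}, {"hand": 1, "slide": [0, -0.001, 0], "roll": 0}, {"hand": 1, "slide": [0, -0.001, 0], "roll": 0}])

```text
clock: 12.28
tool_pos: [0.5448, 0.2037, 0.0592]
tool_rot: [0.098, 1.599, -0.1]
contact_force: [-3.3, 4.2, 1.6]
grip_width: 0.0219
```

Run:
```python
from plant import r
from f import *
s=r.observe();print(s["tool_pos"],loc(s["tool_pos"]),s["contact_force"],s["clock"],s["grip_width"])
```

```text
[0.54475938 0.20373247 0.05917279] [(93.4, 0.1)] [-3.32479514  4.21373211  1.57465884] 12.275 0.021897409080686776
```

Run:
```python
from plant import r
from f import *
a=cv2.imread("pics/w8.png",0)
for i in range(4): b=r.grab_frame("wrist")
t=r.grab_frame("side")
cv2.imwrite("pics/w11.png",b);cv2.imwrite("pics/s11.png",cv2.resize(t[130:290,170:340],(680,640),interpolation=cv2.INTER_CUBIC))
b=cv2.cvtColor(b,cv2.COLOR_BGR2GRAY);x,y=252,276
m=cv2.matchTemplate(b[y-16:y+17,x-16:x+17],a[y-11:y+12,x-11:x+12],cv2.TM_CCOEFF_NORMED);print(cv2.minMaxLoc(m))
s=r.observe();print(loc(s["tool_pos"]),s["contact_force"],s["clock"],s["grip_width"])
```

```text
(0.10473649203777313, 0.993139386177063, (0, 10), (5, 5))
[(93.5, 0.1)] [-2.72422489  4.2604855   1.92409394] 12.525 0.021803829881730727
```

View pics/s11.png

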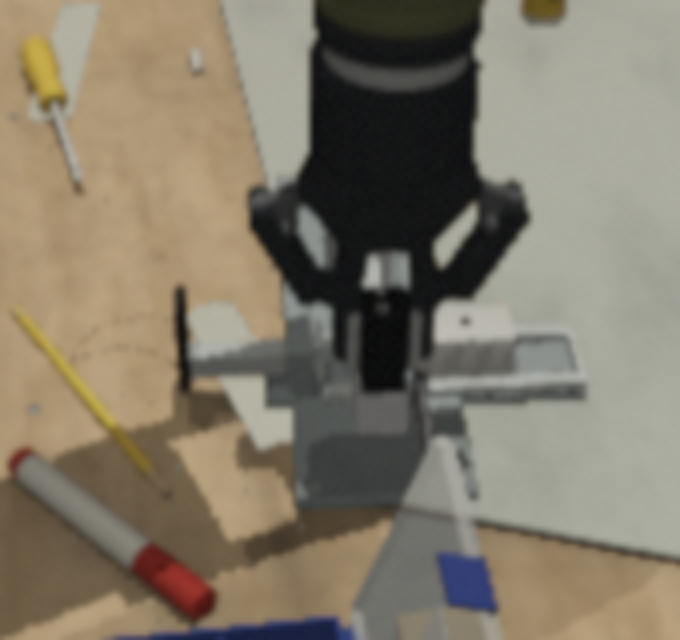

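View pics/w11.png

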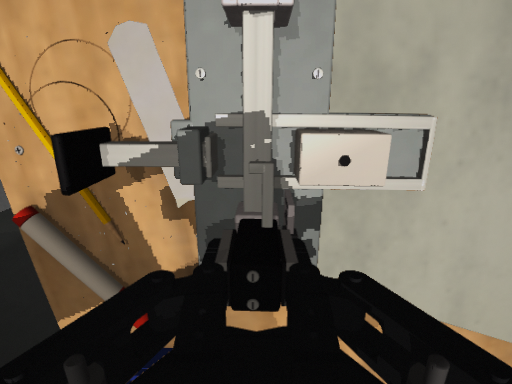

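Run:
```python
from plant import r
print(r.hand_in());s=r.observe();print(s["tool_pos"],s["grip_width"],s["clock"])
```

```text
the job is handed in; nothing more can be done
None
the job is handed in; nothing more can be done
```

The job is handed in: the ejector was pushed in and sprang back, and the arm is drawn out to the index clip and held there with the button squeezed. It took about 12.5 s of the 45 s.

- **Ejector:** I pushed the slide in with the fingers shut until it stopped, with about 16 N along the push. The setting block moved 48 mm onto the run-out by the top camera, and the side picture shows the slide back out.
- **Grip:** I pinched the black grip at 40 N. The fingers read 22 mm, against 23 mm expected for a fully pressed button. The arm then came free, and pictures of the grip's screws showed it did not slip in the fingers.
- **Arm:** The pictures taken before pinching put the pointer 89.9 to 90.0 mm from the clip in the two wrist views, and about 89.6 mm in a rougher top view. I drew the arm out 89.9 to 90.0 mm by the measured tool position. The hold was steady over the last checks, with the grip still at 22 mm and the arm spring pulling about 4 N.

- **Not checked directly:** at the end pose I could not see the pointer next to the clip, because the fingers and robot hide them. That they are level rests on the measured distance and travel.
- **Tilt:** the tool tipped by about 0.03 rad during the ejector push, and I could not correct it with the available moves. It stayed in the final hold and did no visible harm.

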